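# Weigh a piston on the beam balance and sort it heavy or light

## Robot

A 6-joint arm with a two-finger parallel gripper is mounted at the origin on a cart in front of the work surface, level with it; the furniture and walls round the work are solid. World frame = base frame: x ahead of the robot, y to its left, z up, the work surface at z = 0. Lengths are in mm, angles in rad, forces in N, time in s.
With the tool pointing down it reaches from about 350 to 775 mm from the base axis. Payload 7.3 kg.
Tool frame: the origin (TCP) lies midway between the tips of the shut fingers; the grasp point (between the pads) lies 19 mm behind it; z points along the fingers, y is the line along which they close (so a half turn about z gives the same grasp; the last joint's range is limited). The gripper opens to 92 mm and grips with 3 to 60 N. Pads are 19 mm wide; open, the fingers measure 130 mm over their backs; the gripper's body (75 mm by 190 mm) begins 47 mm behind the grasp point.
Start: joints at [1.14, 0.342, 1.524, -0, 1.275, -0.146], TCP at [147.492, 503.876, 226.741] pointing down, gripper open.
Joint ranges: [-2.53, 2.53], [-0.77, 2.02], [0.04, 2.7], [-1, 4.14], [0.28, 2.66], [-3.11, 3.11]. Speed limits (rad/s): [2.57, 2.57, 3.14, 3.14, 3.14, 3.14].

## Interface

Orientations are given as [roll, pitch, yaw] about the fixed x, y, z axes, in that order (R = Rz(yaw) Ry(pitch) Rx(roll)).
In Python, from plant import bot gives the robot as it stands. The module is installed in compiled form; this text tells all that it offers.
- The arm moves only by the shell command python3 -m crank 'ROWS' [OPENING]. ROWS is JSON, a list of rows, each a list of 6 numbers: the shift along the tool's x, y, z in m, then the turn, a rotation vector about the tool's x, y, z in rad. In form: [[dx, dy, dz, wx, wy, wz], ...]. A call has 1 to 5 rows; each row shifts and turns the commanded pose from where the row before left it, along the tool's axes as they then stand; what a row does not reach is not made up. A row lasts 1/8 s, in which the tool goes at most 62.5 mm and 10.7 degrees, less where a joint would pass 70% of its speed; a pose out of reach is approached as far as the arm can. A call is refused whole if a number of a shift passes 0.0625 or a number of a turn 0.188, either way. A call with a gripper value outside its range is refused whole. OPENING is the opening in per cent of the stroke, from 0 (shut) to 100 (fully open), set as the call begins (- or left out, the last holds). The fingers move at their own pace and stop on an object; the grip force is fixed at half the most. Time passes only in rows, so rows that do not move let the fingers close. It gives the time, the measured TCP pose, the force, the opening and the grip force at its end, in the units of the state.
- bot.get_obs(): the state, without advancing time (a new reading comes with each control period).
- bot.capture(name): name is "scene" or "top" or "wrist"; returns a dict with "color" (384x512x3 uint8, blue, green, red), "fov_y" (degrees; the focal length in pixels is half the picture's height over the tangent of half this angle, whatever the lens; pixels are square), "cx", "cy" (the principal point, pixels), "k1" (the pictures are not rectified: a ray, as slopes to the right and down, at radius r is drawn at 1 + k1 r^2 times it, then the intrinsics apply), "extrinsics" (4x4, takes a point from world to camera coordinates); the wrist camera has in their place "tool_from_camera" (4x4, takes a point from camera to tool coordinates, whose origin is the TCP and whose axes are the flange's). Camera axes: x right, y up, looking along -z (the intrinsics and any distortion apply to the point x, -y, -z); pixel columns grow to the right and rows downward; lengths in mm; the calibration is good to about 2 mm. A picture is of the moment at which its call begins: read the wrist's pose just before it. There is no depth.
- bot.close_job(): hands the job in; it is judged then, once.
The state is a dict: "time": time; "joint_positions": joint angles; "dq": joint speeds; "tau": joint torques, N m; "tool_pos": TCP position; "tcp_rot": TCP orientation; "contact_force": force on the tool from outside, world axes, zero at the start; "moment": the same for the moment, N m; "grip_width": finger opening in mm; "finger_force": force on a finger pad.
Only numpy, scipy, OpenCV 4.12 (cv2) and the standard library are available. Lean on these libraries where they do the work, as an engineer would, in place of code of your own. Each camera call takes 0.05 s, during which the arm holds its last target. There are 200 camera calls.

## Task

Sort the last loose piston by weight: seat it squarely over the brass spigot on the balance pan and let go, then, with shut fingers, lightly push the brass sliding weight along the beam until the beam floats level with nothing touching it - never grip the weight or lean on the balance, its pivot is delicate, and move the weight only while the piston is on the pan. Its pointer now stands in the blue (light) or the red (heavy) part of the scale: take the piston off and stand it over the free post of the rack of that colour, leaving the other pistons and the other things where they are.

Things in the scene. Friction and masses are not known exactly. Their poses are not given: they have to be found in the camera images.
- balance: Grey beam balance fixed on the chest; base 92 x 350 x 18 mm. Origin on the chest top below the pivot; x across the beam (to the back at yaw 0), y along it to the pan, z up. Pivot 105 mm up between cheeks 114 mm high, 18 mm out in x and y. A dark index post, 105 mm high, stands at y = -201 mm; level, the beam's pointer is at its white top. No more than 15 N by hand on any part of it, 25 N through the piston.
- beam (a joint): Beam tilt in rad: 0 level, positive pan side down, stops at -0.08 and 0.08. Sprung and damped, settles in 1 s. Between the stops 1 mm of the weight outward lowers it by about 0.005. With the weight parked inside it rests at -0.08 with the pan empty, at +0.08 with the piston on. While a finger rubs on the weight the reading is wrong: back off to read.
- pan_seat (a point): Centre of the steel pan's upper face (68 mm across) at the root of its brass spigot, 40 mm in diameter, 11 mm high, upper 5 mm chamfered. With the beam level at y = 110 mm, z = 90 mm of the balance; at the stops 9 mm lower or higher and 1.2 mm along y. Axes as the balance's, tilting with the beam. The empty pan gives way under about 2 N down to its stop.
- poise (a joint): Place of the brass sliding weight (0.25 kg) along the beam in m: 0 at its inner stop, 0.105 at its outer one, growing outward (balance -y). About 0.8 N of drag; it stays where left. Its black pointer is over the blue part of the scale on the beam's front below 0.061, over the red above. The piston weighs 0.14 to 0.28 kg; the lightest balances near 0.03, the heaviest near 0.09.
- weight_face (a point): Centre of the sliding weight's upper block, to be pushed on: 36 mm across the beam, 26 mm along it, 18 mm high, above the beam (6 mm thick, its top 9.5 mm below this point). With poise 0 and the beam level at y = -60 mm, z = 126.5 mm of the balance. A knob 16 mm wide stands 20 mm up from the block's top. Axes as the balance's, tilting with the beam.
- piston_mid (a point): Centre (half-way up) of the loose piston to be weighed: aluminium, 52 mm in diameter, 48 mm high, standing crown up; its skirt is open below, 44 mm inside and 14 mm deep. z up.
- piston: The same loose piston; origin at the centre of its open lower end, z up.
- red_rack_post (a point): Foot of the free red post (32 mm in diameter, 12 mm high, chamfered) on the red rack: a wooden board 76 x 150 x 18 mm with two posts 74 mm apart along its y; the point lies on the board's top, 18 mm above the chest top; axes as the board's. The other post, at +74 mm in y, carries a sorted piston.
- blue_rack_post (a point): Foot of the free blue post on the blue rack, built like the red one.
- sorted_red: Piston already sorted, on the red rack (52 mm in diameter, 48 mm high); origin at its lower end. Leave it.
- sorted_blue: Piston already sorted, on the blue rack; origin at its lower end. Leave it.
- black_tape: Roll of black tape lying flat, 58 mm across, 19 mm high; bystander.
- spanner: Spanner lying flat, 164 mm long; bystander.
- bearing: Ball bearing lying flat, 42 mm across, 14 mm high; bystander.
- spark_plug: Spark plug lying, 74 mm long; bystander.
- marker: White marker pen lying, 131 mm long; bystander.
Mind the look-alikes: they are no part of the job. Leave any green or turquoise look-alike of the piston alone.

How it is judged (in metres and radians):
On the way, in this order (a step that is already met when the one before it is completed fails the run):
1. the piston sits fully down over the spigot on the pan, let go (x of piston_mid in the frame of pan_seat between -0.004 and 0.004 m and y of piston_mid in the frame of pan_seat between -0.004 and 0.004 m and z of piston_mid in the frame of pan_seat between 0.02 and 0.027 m and contact force between each of the fingers, the arm and piston below 0.1 N), for 0.3 s.
2. with the piston on the pan and nothing touching balance or piston, the beam floats level (within 0.02 rad), at rest (all of step 1 and contact force between each of the fingers, the arm and balance below 0.1 N and value of joint beam between -0.02 and 0.02 rad and velocity of joint beam between -0.03 and 0.03 rad/s), for 0.5 s.
At the end, for the whole second after the job is handed in: The piston stands upright at rest, let go, fully down over the free post of the rack whose colour the weight's pointer shows (red above 0.061, blue below; within 6 mm of the boundary either will do), within 9 mm of the post's centre (contact force between each of the fingers, the arm and piston below 0.1 N and contact force between each of the fingers, the arm and balance below 0.1 N and linear speed of piston below 0.01 m/s and angle between piston's own z axis and vertical below 0.1 rad and ((horizontal distance between piston_mid and red_rack_post below 0.009 m and z of piston_mid in the frame of red_rack_post between 0.02 and 0.028 m and value of joint poise above 0.055 m) or (horizontal distance between piston_mid and blue_rack_post below 0.009 m and z of piston_mid in the frame of blue_rack_post between 0.02 and 0.028 m and value of joint poise below 0.067 m))); the robot touches nothing.
It fails at once if more than 15 N put on the balance by the robot (contact force between any of the arm, the fingers and balance above 15 N).
It fails at once if more than 25 N put on the balance through the piston (contact force between piston and balance above 25 N).
It fails at once if the sliding weight moved while the piston is off the pan (distance between piston_mid and pan_seat above 0.09 m and (velocity of joint poise above 0.03 m/s or velocity of joint poise below -0.03 m/s)).
It fails at once if a sorted piston or another thing shifted by more than 20 mm (distance of any of sorted_red, sorted_blue, black_tape, spanner, bearing, spark_plug, marker from where it was at the start of the episode above 0.02 m).
It also fails if it takes over 72 s, if anything falls off the work surface, if the arm or the gripper's body presses on something with over 40 N, if the wrist force passes 120 N, or if a joint passes its speed limit or range.

## Working session

There is one attempt and no reset: what is moved stays moved. The work goes in short steps, Python scripts to look and compute and a shell command to move; the robot and the scene stay as the last step left them, time stands still between calls to the robot, and variables do not carry over. Pictures are saved under pics/ and viewed, at most 10 in all, crops included, and the job is handed in when it is done.

```bash
mkdir -p pics; cat > h.py <<'E'
import numpy as np, cv2, pickle
from plant import bot
from scipy.spatial.transform import Rotation as R
def cap(name, fn):
    o=bot.get_obs(); c=bot.capture(name); cv2.imwrite(f'pics/{fn}.png',c['color'])
    if name=='wrist':
        T=np.eye(4); T[:3,:3]=R.from_euler('xyz',o['tcp_rot']).as_matrix(); T[:3,3]=o['tool_pos']
        c['c2w']=T@np.array(c['tool_from_camera'])
    else: c['c2w']=np.linalg.inv(np.array(c['extrinsics']))
    pickle.dump(c,open(f'pics/{fn}.pkl','wb')); return c
def load(fn): return pickle.load(open(f'pics/{fn}.pkl','rb'))
def ray(c,u,v):
    f=192/np.tan(np.radians(c['fov_y'])/2)
    d=np.array([(u-c['cx'])/f,(v-c['cy'])/f]); s=d.copy()
    for _ in range(20): s=d/(1+c['k1']*(s@s))
    w=c['c2w'][:3,:3]@np.array([s[0],-s[1],-1]); return c['c2w'][:3,3],w
def onz(c,u,v,z):
    p,w=ray(c,u,v); return np.round(p+w*(z-p[2])/w[2],1)
def proj(c,P):
    f=192/np.tan(np.radians(c['fov_y'])/2)
    q=np.linalg.inv(c['c2w'])@np.append(P,1); s=np.array([q[0],-q[1]])/-q[2]
    s=s*(1+c['k1']*(s@s)); return np.round(s*f+[c['cx'],c['cy']],1)
E
python3 - <<'E'
from h import *
a=cap('scene','scene0');b=cap('top','top0')
for c in(a,b): print(c['fov_y'],c['cx'],c['cy'],c['k1'],c['c2w'].round(2).tolist())
for n in('scene0','top0'):
    cv2.imwrite(f'pics/{n}b.png',cv2.resize(cv2.imread(f'pics/{n}.png'),(800,600),interpolation=cv2.INTER_CUBIC))
print(bot.get_obs())
E
```

```text
45.75762759551088 256.9756390839388 199.01828817852245 -0.16731316746759925 [[0.52, 0.56, -0.65, -242.61], [-0.85, 0.32, -0.41, -485.38], [-0.02, 0.76, 0.64, 854.24], [0.0, 0.0, 0.0, 1.0]]
54.03524400009366 258.78776070877444 192.32440250673804 -0.05846094758998339 [[0.02, 1.0, -0.07, 452.01], [-1.0, 0.02, -0.02, -19.72], [-0.02, 0.07, 1.0, 1064.81], [0.0, 0.0, 0.0, 1.0]]
{'time': 0.1, 'joint_positions': array([ 1.14001273e+00,  3.42661422e-01,  1.52495218e+00, -2.74326001e-05,
        1.27539024e+00, -1.45974379e-01]), 'dq': array([-0.00086974, -0.00173575, -0.00294076, -0.00182604,  0.00159128,
        0.00077458]), 'tau': array([ 1.03821516e-03, -4.32001376e+01, -2.44699162e+01,  7.18210987e-02,
        5.25767030e-02, -5.00266879e-05]), 'tool_pos': array([147.32668808, 503.51291013, 226.09940164]), 'tcp_rot': array([-3.14019266e+00, -1.79311625e-04,  2.85679132e+00]), 'contact_force': array([ 4.34739229e-02,  6.57614470e-01, -2.71655211e-04]), 'moment': array([ 0.04025009, -0.00558223, -0.02079233]), 'finger_force': 0.0, 'grip_width': 91.62809612269085}
```

View pics/top0b.png

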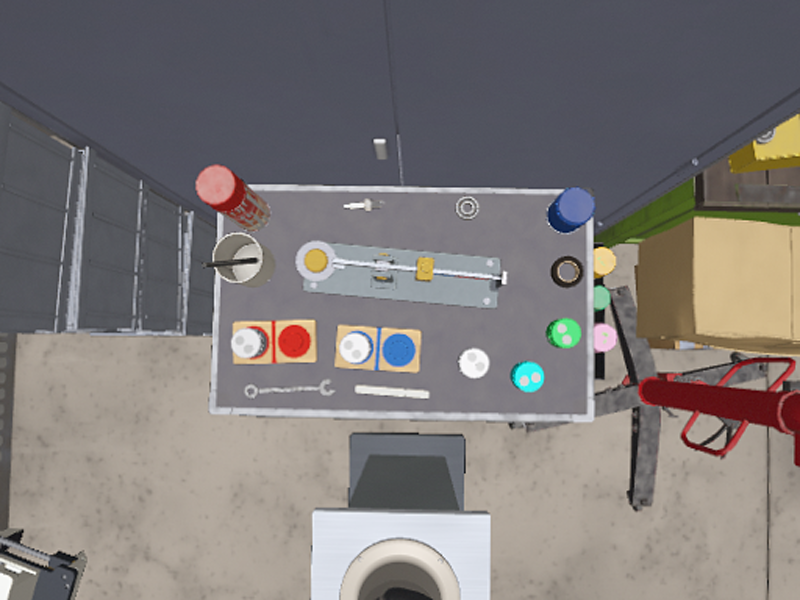

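View pics/scene0b.png

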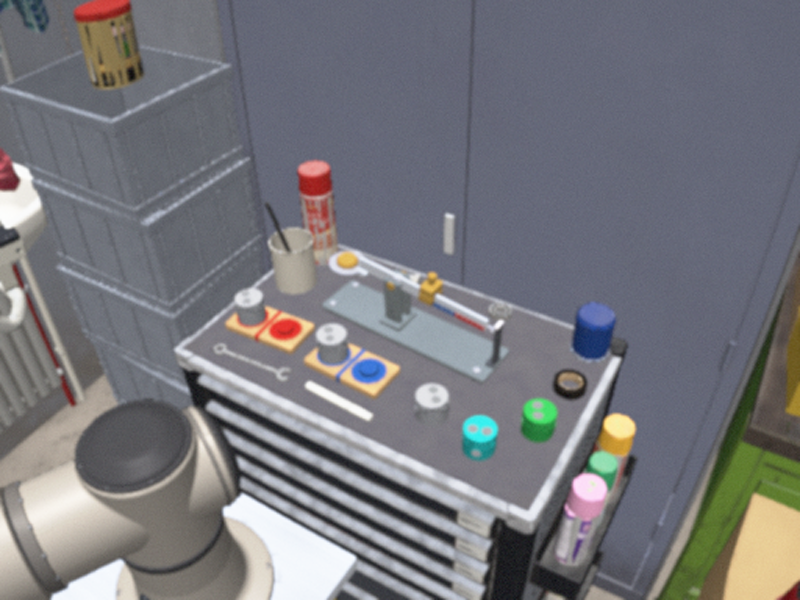

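The top view (800x600 scale) shows five piston-like things:
- The plain aluminium one at (474,363), loose on the chest. This fits the description.
- A turquoise one at (528,377) and a green one at (564,333), which are look-alikes.
- White ones on the racks at (249,342) and (356,347), which are already sorted.

The free posts are red at (295,341) and blue at (399,350). The pan is at (316,260), the weight at (425,268) and the index post at (503,278).

```bash
python3 - <<'E'
from h import *
c=load('top0');s=load('scene0');k=1.5625
for n,u,v,z in [('piston',474,362.5,48),('turq',528,377,48),('green',564,333,48),('redpost',294.5,341,30),('bluepost',399.5,349.5,30),('sortedred',249,342,66),('sortedblue',356,346.5,66),('spigot',316,260.5,110),('weighttop',424.5,268,136),('idxpost',504,278,105),('pivot',383,266,114),('base tl',306,244,18),('bl',304,292,18),('tr',499,258,18),('br',497,307,18),('marker',392,392,8),('spanL',246,392,5),('can',575,208,100),('mug',240,258,90)]:
    print(n,onz(c,u/k,v/k,z))
for n,u,v,z in [('piston',432,392,48),('red',285,327,30),('blue',369,369,30),('spigot',348,259,110)]:
    print('scene',n,onz(s,u/k,v/k,z))
crop=c['color'][205:265,270:385]; cv2.imwrite('pics/crop1.png',cv2.resize(crop,None,fx=6,fy=6,interpolation=cv2.INTER_CUBIC))
E
```

```text
piston [ 420.6 -123.3   48. ]
turq [ 397.3 -216.3   48. ]
green [ 473.8 -278.2   48. ]
redpost [452.  191.2  30. ]
bluepost [440.5   5.7  30. ]
sortedred [448.7 262.2  66. ]
sortedblue [444.6  78.7  66. ]
spigot [584.5 143.5 110. ]
weighttop [571.4 -34.3 136. ]
idxpost [ 561.1 -165.3  105. ]
pivot [576.5  33.  114. ]
base tl [627.  178.3  18. ]
bl [540.  179.2  18. ]
tr [ 606.8 -169.4   18. ]
br [ 518.8 -166.3   18. ]
marker [364.4  18.2   8. ]
spanL [358.4 281.9   5. ]
can [ 681.  -284.2  100. ]
mug [589.8 276.   90. ]
scene piston [ 424.5 -120.    48. ]
scene red [444.8 188.9  30. ]
scene blue [432.3   3.   30. ]
scene spigot [580.3 140.4 110. ]
```

View pics/crop1.png

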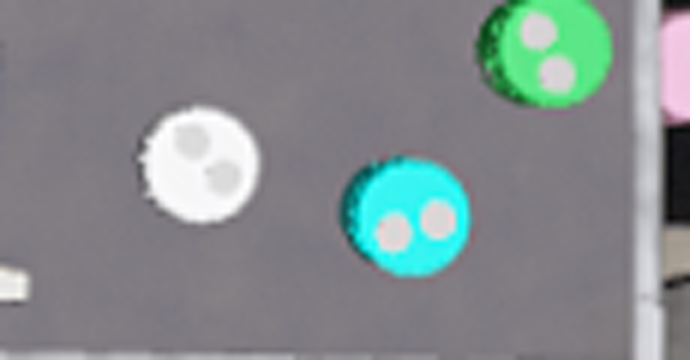

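The crop confirms it: the white/aluminium piston is at about (200,165) in the crop, and the turquoise and green ones are decoys. Next I'll move above it.

```bash
cat > plan.py <<'E'
from h import *
import sys, json, math
# args: x y z yaw [mm/row]
def rows(tgt,yaw,step=60,p=None,y0=None):
    o=bot.get_obs()
    p=np.array(o['tool_pos'] if p is None else p,float); y0=o['tcp_rot'][2] if y0 is None else y0
    dy=(yaw-y0+math.pi)%(2*math.pi)-math.pi; d=np.array(tgt,float)-p
    n=max(1,math.ceil(np.linalg.norm(d)/step),math.ceil(abs(dy)/.18)); out=[]
    for i in range(n):
        M=R.from_euler('xyz',[math.pi,0,y0+dy*i/n]).as_matrix()
        out.append([*np.round(M.T@(d/n)/1000,4).tolist(),0,0,round(-dy/n,3)])
    return out
if __name__=='__main__':
    a=list(map(float,sys.argv[1:])); r=rows(a[:3],a[3],*(a[4:5] or [60]))
    for i in range(0,len(r),5): print(json.dumps(r[i:i+5]))
E
python3 - <<'E'
from plan import *
a=rows([360,250,230],2.2);b=rows([420,-115,230],1.51,60,[360,250,230],2.2)
for r in a+b: print(r)
c=load('top0')
E
```

```text
[-0.0459, -0.0306, -0.0007, 0, 0, np.float64(0.109)]
[-0.049, -0.0254, -0.0007, 0, 0, np.float64(0.109)]
[-0.0514, -0.0199, -0.0007, 0, 0, np.float64(0.109)]
[-0.0533, -0.0142, -0.0007, 0, 0, np.float64(0.109)]
[-0.0545, -0.0082, -0.0007, 0, 0, np.float64(0.109)]
[-0.0551, -0.0022, -0.0007, 0, 0, np.float64(0.109)]
[-0.0472, -0.0238, -0.0, 0, 0, 0.099]
[-0.0493, -0.019, -0.0, 0, 0, 0.099]
[-0.0509, -0.0141, -0.0, 0, 0, 0.099]
[-0.0521, -0.009, -0.0, 0, 0, 0.099]
[-0.0527, -0.0038, -0.0, 0, 0, 0.099]
[-0.0528, 0.0014, 0.0, 0, 0, 0.099]
[-0.0524, 0.0066, 0.0, 0, 0, 0.099]
```

```bash
python3 -m crank '[[-0.046,-0.031,0,0,0,0.109],[-0.049,-0.025,0,0,0,0.109],[-0.051,-0.020,0,0,0,0.109],[-0.053,-0.014,0,0,0,0.109],[-0.055,-0.008,0,0,0,0.109]]' 100
python3 -m crank '[[-0.055,-0.002,0,0,0,0.109],[-0.047,-0.024,0,0,0,0.099],[-0.049,-0.019,0,0,0,0.099],[-0.051,-0.014,0,0,0,0.099],[-0.052,-0.009,0,0,0,0.099]]'
python3 -m crank '[[-0.053,-0.004,0,0,0,0.099],[-0.053,0.001,0,0,0,0.099],[-0.052,0.007,0,0,0,0.099],[0,0,0,0,0,0]]'
python3 - <<'E'
from h import *
c=cap('wrist','w1');print(c['c2w'].round(2).tolist(),c['fov_y'],c['k1'],proj(c,[420.6,-123.3,48]))
o=bot.get_obs();print(o['tool_pos'],o['tcp_rot'])
E
```

```text
time: 0.72
tool_pos: [325.8, 291.5, 226.6]
tcp_rot: [-3.142, -0.0, 2.308]
contact_force: [0.2, 0.6, 0.2]
grip_width: 92.2
finger_force: 0.0
time: 1.35
tool_pos: [394.8, 41.2, 226.6]
tcp_rot: [3.142, -0.0, 1.804]
contact_force: [0.4, 0.4, -0.1]
grip_width: 91.7
finger_force: 0.0
time: 1.85
tool_pos: [420.8, -116.5, 226.2]
tcp_rot: [-3.141, 0.0, 1.504]
contact_force: [0.7, 0.7, -0.2]
grip_width: 91.9
finger_force: 0.0
[[1.0, 0.06, 0.02, 426.01], [-0.07, 0.96, 0.27, -42.05], [0.0, -0.28, 0.96, 383.78], [0.0, 0.0, 0.0, 1.0]] 61.79607059806292 -0.02685507240685434 [252.9 174.9]
[ 420.34175393 -114.59847687  226.19041444] [-3.14042980e+00 -8.35788838e-04  1.50712143e+00]
```

View pics/w1.png

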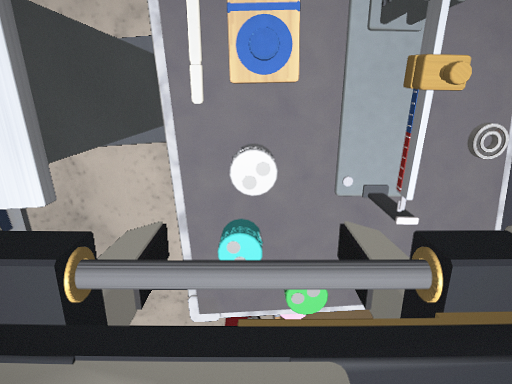

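The wrist view shows the piston top at (253.5,171), the turquoise decoy at (240,245), the blue free post at (264,44), and the weight block near (432,72) with its knob at (459,73).

```bash
python3 - <<'E'
from plan import *
c=load('w1');print(onz(c,253.5,171,48),onz(c,264,44,30),onz(c,459,73,150))
p=onz(c,253.5,171,48)
for r in rows([p[0],p[1],15],1.513,55): print(r)
E
```

```text
[ 421.5 -119.    48. ] [440.7   8.8  30. ] [570.4 -35.1 150. ]
[-0.0011, 0.0004, 0.0528, 0, 0, np.float64(-0.001)]
[-0.0011, 0.0004, 0.0528, 0, 0, np.float64(-0.001)]
[-0.0011, 0.0004, 0.0528, 0, 0, np.float64(-0.001)]
[-0.0011, 0.0004, 0.0528, 0, 0, np.float64(-0.001)]
```

```bash
python3 -m crank '[[-0.0055,0.001,0.05,0,0,0],[0,0,0.055,0,0,0],[0,0,0.055,0,0,0],[0,0,0.045,0,0,0],[0,0,0.006,0,0,0]]' 100
python3 -m crank '[[0,0,0,0,0,0],[0,0,0,0,0,0],[0,0,0,0,0,0],[0,0,0,0,0,0]]' 20
python3 -m crank '[[0,0,0,0,0,0],[0,0,-0.02,0,0,0],[0,0,-0.05,0,0,0],[0,0,-0.05,0,0,0],[0,0,-0.05,0,0,0]]'
python3 - <<'E'
from h import *
c=cap('wrist','w2')
E
```

```text
time: 2.52
tool_pos: [419.2, -116.9, 13.7]
tcp_rot: [-3.136, -0.003, 1.512]
contact_force: [0.2, -0.1, -0.8]
grip_width: 91.8
finger_force: 0.0
time: 3.02
tool_pos: [421.8, -119.4, 16.5]
tcp_rot: [3.14, 0.001, 1.51]
contact_force: [-0.4, 0.8, 0.2]
grip_width: 56.6
finger_force: 0.0
time: 3.65
tool_pos: [420.8, -119.0, 187.1]
tcp_rot: [-3.141, -0.0, 1.51]
contact_force: [2.1, -0.9, -2.8]
grip_width: 51.6
finger_force: 30.0
```

View pics/w2.png

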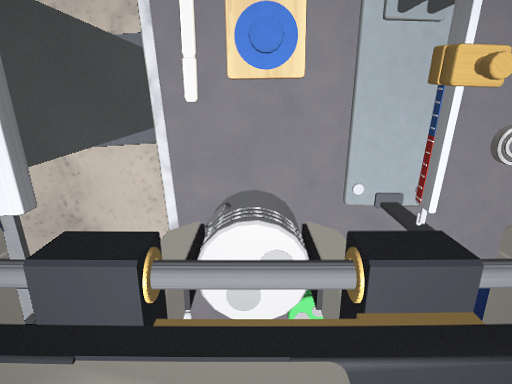

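The piston is held upright. Its top disc spans columns 198–309, centred near u=253.5, with its far edge at v≈222. Next is the approach to the pan for a close look.

```bash
python3 - <<'E'
from plan import *
c=load('w2')
T=np.array([420.8,-119.0,187.1])
for dx in(-3,0,3):
  z=187.1-16.5+48
  pts=np.array([proj(c,[T[0]+26*np.cos(a),T[1]+dx+26*np.sin(a),z]) for a in np.linspace(0,6.28,200)])
  print(dx,'vmin',pts[:,1].min(),'umin/max',pts[:,0].min(),pts[:,0].max(),'vmax',pts[:,1].max())
g=cv2.cvtColor(c['color'],6)
for u in(245,253,261): print(u,g[208:232,u].tolist())
print(g[298,185:205].tolist(),g[298,300:320].tolist())
for r in rows([578,20,230],1.513,58): print(r)
E
```

```text
-3 vmin 223.4 umin/max 194.3 311.2 vmax 326.5
0 vmin 216.7 umin/max 193.5 311.1 vmax 321.1
3 vmin 210.0 umin/max 192.7 311.0 vmax 315.7
245 [125, 123, 82, 161, 163, 67, 96, 138, 138, 81, 102, 99, 93, 168, 223, 217, 217, 234, 249, 251, 250, 250, 250, 249]
253 [159, 81, 115, 126, 101, 83, 126, 137, 109, 99, 101, 95, 148, 208, 220, 217, 227, 247, 251, 250, 250, 250, 250, 250]
261 [122, 106, 87, 175, 182, 72, 96, 192, 205, 83, 101, 98, 117, 185, 222, 219, 218, 236, 251, 250, 250, 249, 250, 249]
[90, 91, 91, 92, 80, 22, 23, 17, 60, 115, 130, 124, 127, 129, 127, 127, 127, 127, 126, 145] [218, 190, 161, 159, 159, 163, 168, 178, 178, 183, 185, 194, 169, 69, 14, 22, 19, 87, 91, 91]
[0.0374, 0.0364, -0.0092, 0, 0, np.float64(-0.001)]
[0.0373, 0.0364, -0.0092, 0, 0, np.float64(-0.001)]
[0.0373, 0.0364, -0.0092, 0, 0, np.float64(-0.001)]
[0.0373, 0.0364, -0.0092, 0, 0, np.float64(-0.001)]
```

```bash
python3 -m crank '[[0.037,0.036,-0.02,0,0,0],[0.037,0.036,-0.02,0,0,0],[0.037,0.036,-0.003,0,0,0],[0.037,0.036,0,0,0,0],[0,0,0,0,0,0]]'
python3 -m crank '[[0,0,0,0,0,0]]'
python3 - <<'E'
from h import *
c=cap('wrist','w3');o=bot.get_obs();print(o['tool_pos'],o['tcp_rot'],proj(c,[584,142,110]))
s=cap('scene','s3'); cr=s['color'][130:260,190:345]
u,v=[int(x) for x in proj(c,[584,142,110])]
a=c['color'][0:200,150:450]; 
b=cv2.resize(a,(800,533),interpolation=cv2.INTER_CUBIC); cv2.imwrite('pics/w3c.png',b)
E
```

```text
time: 4.32
tool_pos: [575.4, 22.2, 227.1]
tcp_rot: [-3.14, -0.001, 1.513]
contact_force: [0.7, -0.8, -1.7]
grip_width: 52.0
finger_force: 30.0
time: 4.45
tool_pos: [573.3, 19.7, 227.7]
tcp_rot: [-3.139, 0.0, 1.51]
contact_force: [-0.1, -0.6, -1.5]
grip_width: 51.3
finger_force: 30.0
[573.24798901  19.23392039 228.11212458] [-3.13995513e+00  2.19594282e-04  1.50943532e+00] [257.   33.3]
```

View pics/w3c.png

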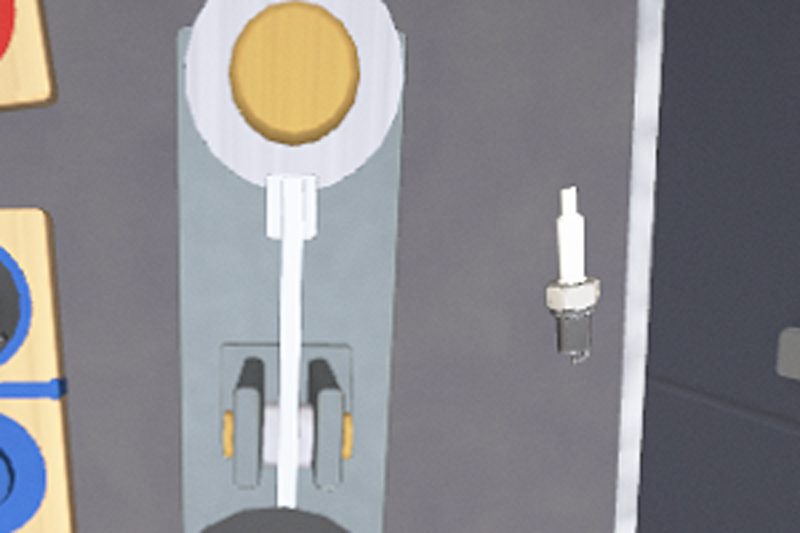

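The crop shows the brass spigot spanning u 230–359, v 1–145, and the pan spanning u 186–404 with its near edge at v=188. I'll fit the pan centre to these.

```bash
python3 - <<'E'
from plan import *
from scipy.optimize import least_squares
c=load('w3'); k=800/300
th=np.linspace(0,6.28,240)
def ring(x,y,z,r): return np.array([proj(c,[x+r*np.cos(a),y+r*np.sin(a),z]) for a in th])
def f(q,full=False):
    x,y,z=q; P=ring(x,y,z,34); S=np.vstack([ring(x,y,z+0,20),ring(x,y,z+6,20),ring(x,y,z+11,17)])
    m=[P[:,0].min(),P[:,0].max(),P[:,1].max(),S[:,0].min(),S[:,0].max(),S[:,1].max(),S[:,1].min()]
    ob=[150+186/k,150+404/k,188/k,150+230/k,150+359/k,145/k,1/k]
    return np.array(m)-ob
for z0 in (90,99):
    s=least_squares(lambda q:f([*q,z0]),[582,142],diff_step=1e-3);print(z0,s.x,s.fun.round(1))
E
```

```text
90 [587.53812583 148.94370166] [ 0.3 -0.7  0.5  0.2  0.2 -0.5 -0.1]
99 [587.21053316 147.36673989] [-0.9  0.5  1.7 -0.8  1.   0.1 -1.1]
```

```bash
python3 -m crank '[[0.044,0.002,0,0,0,0],[0.044,0.002,0,0,0,0],[0.042,0.002,0.02,0,0,0],[0,0,0.04,0,0,0],[0,0,0.022,0,0,0]]'
python3 -m crank '[[0,0,0,0,0,0],[0,0,0,0,0,0]]'
python3 - <<'E'
from plan import *
o=bot.get_obs();print(o['tool_pos'],o['tcp_rot'],o['contact_force'])
print(rows([587.3,149,130],1.513))
c=cap('scene','s4');cv2.imwrite('pics/s4c.png',cv2.resize(c['color'][100:220,180:340],(800,600),interpolation=cv2.INTER_CUBIC))
E
```

```text
time: 5.18
tool_pos: [586.6, 148.6, 145.0]
tcp_rot: [-3.139, 0.001, 1.51]
contact_force: [-0.3, -1.0, -1.5]
grip_width: 51.5
finger_force: 30.0
time: 5.42
tool_pos: [588.6, 148.5, 148.2]
tcp_rot: [3.14, -0.0, 1.509]
contact_force: [0.4, -0.2, -0.4]
grip_width: 51.5
finger_force: 30.0
[588.6155554  148.51709255 148.18306197] [ 3.13951280e+00 -4.64204582e-04  1.50872848e+00] [ 0.44854788 -0.21247732 -0.4496695 ]
[[0.0004, -0.0013, 0.0182, 0, 0, np.float64(-0.004)]]
```

View pics/s4c.png

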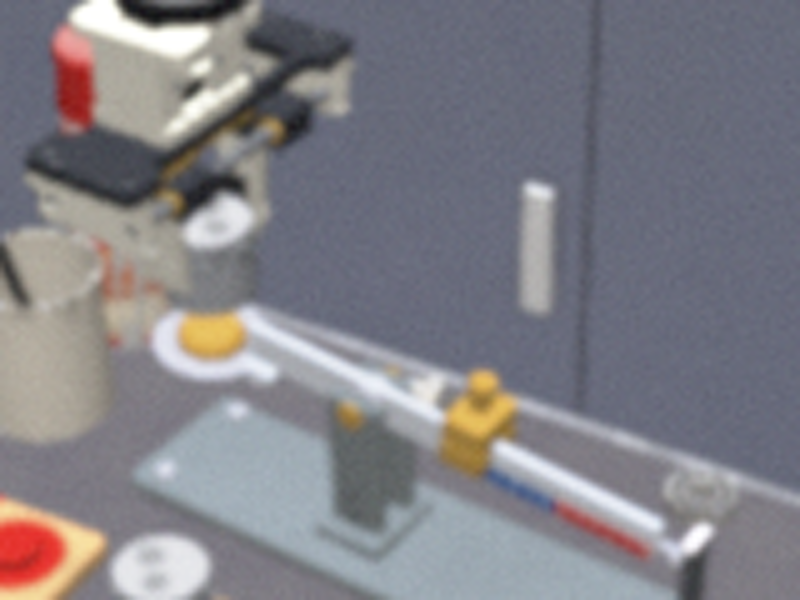

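The scene crop shows the piston top at about (219,220), held above the spigot top at about (212,328). I'll compare their horizontal positions.

```bash
python3 - <<'E'
from h import *
c=load('s4')
print(onz(c,180+219/5,100+221/5,180),onz(c,180+212/5,100+330/5,109))
E
```

```text
[586.1 135.4 180. ] [580.  141.4 109. ]
```

```bash
python3 - <<'E'
from h import *
c=load('s4')
for P in([588,147,180],[588,147,132],[588,147,109],[582,142,109]): print(P,(proj(c,P)-[180,100])*5)
g=c['color'][100:220,180:340]
# masks: piston top white and spigot brass
h=cv2.cvtColor(g,cv2.COLOR_BGR2HSV).astype(int)
m=(h[...,0]>14)&(h[...,0]<28)&(h[...,1]>110)
m[:, 55:]=0; m[:55]=0
ys,xs=np.nonzero(m);print('spigot',xs.min()*5,(xs.max()+1)*5,ys.min()*5,(ys.max()+1)*5)
b=h[...,2]
print(b[44,30:58].tolist());print(b[52,30:58].tolist()); print(b[57,30:58].tolist())
E
```

```text
[588, 147, 180] [203.5 213.5]
[588, 147, 132] [209. 286.]
[588, 147, 109] [212. 320.]
[582, 142, 109] [213. 328.]
spigot 60 245 315 595
[145, 129, 133, 140, 131, 114, 116, 156, 200, 223, 223, 207, 201, 200, 206, 222, 228, 233, 231, 217, 186, 159, 143, 131, 124, 125, 117, 123]
[161, 161, 166, 166, 167, 160, 153, 139, 129, 130, 132, 129, 121, 118, 120, 120, 123, 114, 106, 105, 101, 106, 117, 125, 125, 125, 125, 124]
[155, 153, 154, 148, 150, 153, 153, 146, 135, 129, 130, 130, 128, 126, 131, 126, 119, 122, 115, 113, 110, 113, 118, 124, 124, 122, 123, 126]
```

The finger hides the left half of the piston. Its right edge at 254 puts the centre at about 202, which agrees with the prediction, so it is aligned and I'll descend gently.

```bash
python3 -m crank '[[0,-0.001,0.012,0,0,0],[0,0,0.005,0,0,0],[0,0,0.004,0,0,0],[0,0,0.003,0,0,0],[0,0,0,0,0,0]]'
python3 -m crank '[[0,0,0.003,0,0,0],[0,0,0.003,0,0,0],[0,0,0.003,0,0,0],[0,0,0,0,0,0]]'
```

```text
time: 6.1
tool_pos: [586.9, 149.2, 122.5]
tcp_rot: [-3.141, 0.0, 1.51]
contact_force: [-0.3, -0.1, -1.5]
grip_width: 51.3
finger_force: 30.0
time: 6.6
tool_pos: [586.9, 149.2, 113.4]
tcp_rot: [-3.141, -0.0, 1.51]
contact_force: [0.1, -0.5, -2.2]
grip_width: 51.9
finger_force: 30.0
```

```bash
python3 -m crank '[[-0.0007,0,0.003,0,0,0],[-0.0007,0,0.003,0,0,0],[-0.0006,0,0.003,0,0,0],[0,0,0,0,0,0]]'
python3 - <<'E'
from h import *
c=cap('scene','s5');cv2.imwrite('pics/s5c.png',cv2.resize(c['color'][100:220,180:340],(800,600),interpolation=cv2.INTER_CUBIC))
E
```

```text
time: 7.1
tool_pos: [586.8, 147.2, 104.5]
tcp_rot: [-3.141, 0.0, 1.51]
contact_force: [-0.4, -0.4, -0.6]
grip_width: 51.4
finger_force: 30.0
```

View pics/s5c.png

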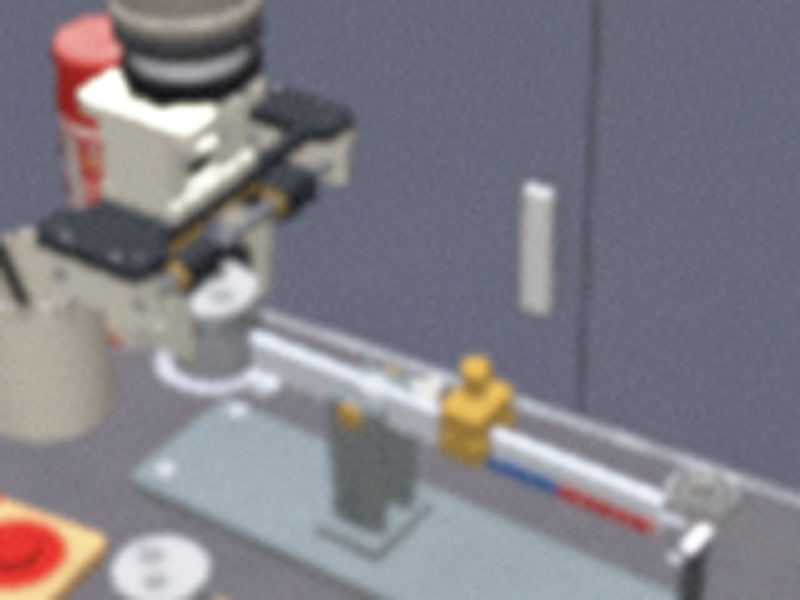

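The piston sits over the spigot and the pan is part-way down with it. I'll go a little lower and let go.

```bash
python3 -m crank '[[-0.0004,0,0.003,0,0,0],[-0.0003,0,0.002,0,0,0],[0,0,0.001,0,0,0],[0,0,0,0,0,0]]'
python3 -m crank '[[0,0,0,0,0,0],[0,0,0,0,0,0],[0,0,0,0,0,0],[0,0,0,0,0,0]]' 100
python3 -m crank '[[0,0,0,0,0,0],[0,0,-0.03,0,0,0],[0,0,-0.05,0,0,0],[-0.03,0,-0.04,0,0,0],[-0.06,0,0,0,0,0]]'
python3 -m crank '[[-0.06,0,0,0,0,0],[0,0,0,0,0,0]]' 0
python3 - <<'E'
from h import *
c=cap('wrist','w6');cv2.imwrite('pics/w6c.png',cv2.resize(c['color'],(800,600),interpolation=cv2.INTER_CUBIC))
o=bot.get_obs();print(o['tool_pos'],o['tcp_rot'])
E
```

```text
time: 7.65
tool_pos: [586.9, 146.3, 99.0]
tcp_rot: [3.141, 0.0, 1.51]
contact_force: [-1.1, -2.0, 1.5]
grip_width: 51.8
finger_force: 30.0
time: 8.15
tool_pos: [586.8, 146.6, 98.7]
tcp_rot: [-3.142, -0.0, 1.51]
contact_force: [0.8, -0.8, -0.1]
grip_width: 86.9
finger_force: 0.0
time: 8.78
tool_pos: [583.1, 57.4, 222.6]
tcp_rot: [3.134, -0.001, 1.513]
contact_force: [0.5, -0.5, -1.3]
grip_width: 91.7
finger_force: 0.0
time: 9.02
tool_pos: [577.4, -7.1, 218.9]
tcp_rot: [3.141, 0.001, 1.504]
contact_force: [0.1, -0.5, -0.4]
grip_width: 76.2
finger_force: 0.0
[577.58719316  -4.86825911 218.76042765] [ 3.14152961e+00 -2.99392596e-04  1.50618188e+00]
```

View pics/w6c.png

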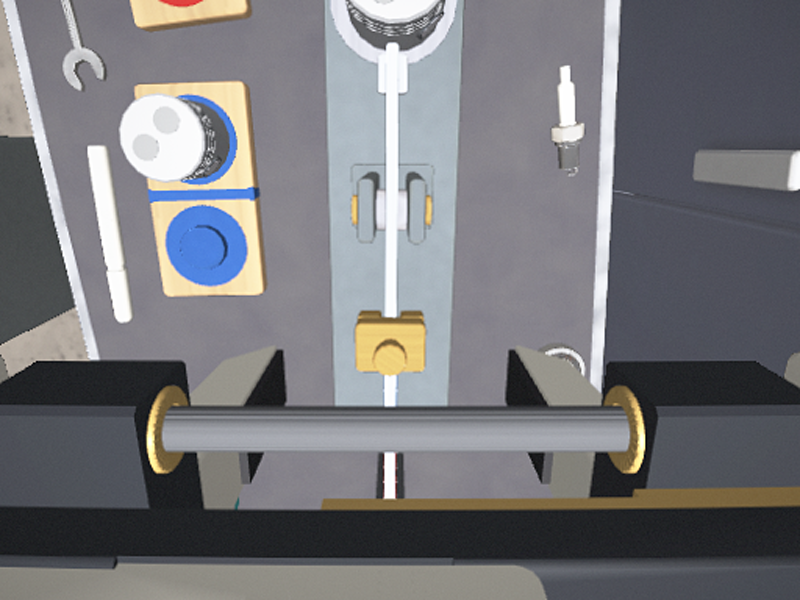

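The piston sits squarely on the pan. The weight block's rear top edge is at v≈318, with the knob top at (390,355) in the 800-px picture.

```bash
python3 - <<'E'
from plan import *
c=load('w6');k=1.5625
for n,u,v,z in [('knob',390,356,160),('edge',391,317,140),('edgebot',391,372,140),('cheekmid',391,208,114),('blue',202,245,30)]: print(n,onz(c,u/k,v/k,z))
o=bot.get_obs();p=o['tool_pos']
for y in(5,8): print(y,rows([579,y,150],1.513),rows([579,y,150],1.513,200))
E
```

```text
knob [574.2 -24.4 160. ]
edge [575.3 -12.1 140. ]
edgebot [573.3 -41.8 140. ]
cheekmid [578.6  38.7 114. ]
blue [443.2  12.8  30. ]
5 [[0.005, 0.0004, 0.0344, 0, 0, np.float64(-0.003)], [0.005, 0.0004, 0.0344, 0, 0, np.float64(-0.003)]] [[0.0099, 0.0008, 0.0688, 0, 0, np.float64(-0.007)]]
8 [[0.0065, 0.0003, 0.0344, 0, 0, np.float64(-0.003)], [0.0065, 0.0003, 0.0344, 0, 0, np.float64(-0.003)]] [[0.0129, 0.0006, 0.0688, 0, 0, np.float64(-0.007)]]
```

```bash
python3 -m crank '[[0.013,0.001,0.03,0,0,-0.007],[0,0,0.04,0,0,0],[0,0,0.018,0,0,0],[0,0,0,0,0,0]]' 0
python3 -m crank '[[-0.005,0,0,0,0,0],[-0.005,0,0,0,0,0],[-0.005,0,0,0,0,0],[-0.006,0,0,0,0,0],[-0.006,0,0,0,0,0]]'
python3 -m crank '[[-0.006,0,0,0,0,0],[-0.005,0,0,0,0,0],[0,0,0,0,0,0],[0.006,0,0,0,0,0],[0,0,0,0,0,0]]'
python3 - <<'E'
from h import *
for P in ([575,-25,131],):
    pass
s=cap('scene','s7');w=cap('wrist','w7')
a=cv2.resize(s['color'][100:250,180:340],(560,525),interpolation=cv2.INTER_CUBIC)
cv2.imwrite('pics/s7c.png',cv2.resize(s['color'][120:240,190:350],(800,600),interpolation=cv2.INTER_CUBIC))
print(bot.get_obs()['tool_pos'])
E
```

```text
time: 9.57
tool_pos: [578.6, 11.4, 129.2]
tcp_rot: [-3.138, -0.001, 1.519]
contact_force: [-0.6, 0.2, 0.2]
grip_width: 32.7
finger_force: 0.0
time: 10.2
tool_pos: [577.9, -17.7, 130.8]
tcp_rot: [-3.142, -0.0, 1.517]
contact_force: [-0.1, 1.7, 0.1]
grip_width: 0.7
finger_force: 0.6
time: 10.82
tool_pos: [577.8, -21.6, 130.8]
tcp_rot: [3.141, -0.0, 1.518]
contact_force: [-0.6, -0.3, 0.2]
grip_width: 0.3
finger_force: 0.0
[577.80065672 -21.93685875 130.71511251]
```

View pics/s7c.png

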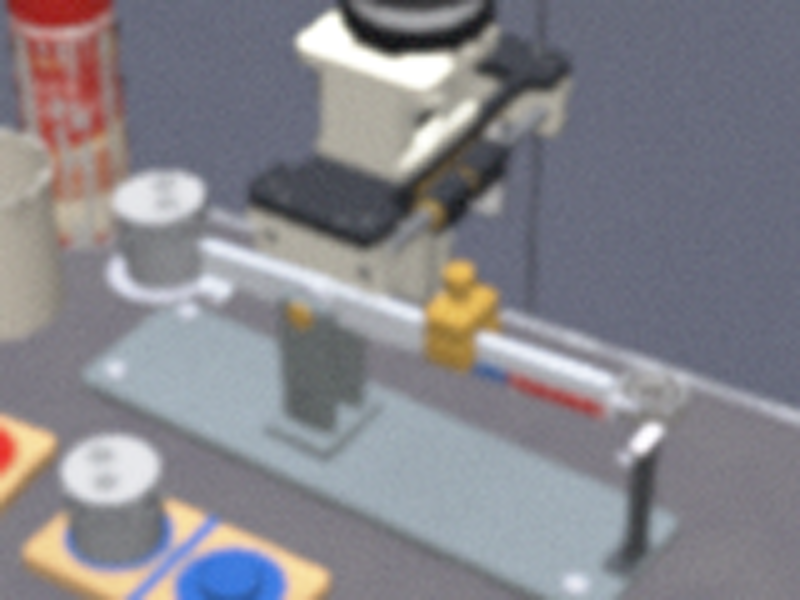

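The scene crop shows the piston seated, the weight at (460,330) over the blue part, and the beam still at its +0.08 stop, with its end above the index top at (648,432). I'll measure tilt from the red strip's line in scene images, with scene0 as the −0.08 reference and s7 as +0.08.

```bash
cat > tilt.py <<'E'
from h import *
def redv(img,u0=304):
    h=img.astype(float); s=np.clip(h[...,2]-np.maximum(h[...,0],h[...,1])-25,0,None)
    us=[];vs=[]
    for u in range(297,310):
        w=s[170:222,u]; 
        if w.sum()>40: us.append(u); vs.append((w*np.arange(170,222)).sum()/w.sum())
    p=np.polyfit(np.array(us)-u0,vs,1); return p[1],len(us)
def blueend(img):
    h=img.astype(float); return None
V0=redv(load('scene0')['color'])[0]; V1=redv(load('s7')['color'])[0]
def tilt(n=4):
    v=[redv(cap('scene','t')['color'])[0] for _ in range(n)]
    return [round(-.08+.16*(x-V0)/(V1-V0),4) for x in v]
E
python3 - <<'E'
from tilt import *
print(V0,V1,redv(load('s4')['color']),redv(load('s5')['color']))
print(tilt(3))
E
```

```text
207.5873437951334 199.7625245727311 (np.float64(207.56997342850002), 13) (np.float64(202.73186725668344), 13)
[np.float64(0.0804), np.float64(0.08), np.float64(0.0797)]
```

```bash
cat > /dev/null; python3 -m crank '[[-0.006,0,0,0,0,0],[-0.005,0,0,0,0,0],[-0.004,0,0,0,0,0],[0,0,0,0,0,0],[0.004,0,0,0,0,0]]'
python3 -m crank '[[0,0,0,0,0,0],[0,0,0,0,0,0],[0,0,0,0,0,0]]'
python3 -c "
from tilt import *
print(tilt(2))"
python3 -m crank '[[-0.006,0,0,0,0,0],[-0.004,0,0,0,0,0],[-0.003,0,0,0,0,0],[0,0,0,0,0,0],[0.004,0,0,0,0,0]]'
python3 -m crank '[[0,0,0,0,0,0],[0,0,0,0,0,0],[0,0,0,0,0,0]]'
python3 -c "
from tilt import *
print(tilt(2))"
```

```text
time: 11.7
tool_pos: [577.2, -33.4, 130.8]
tcp_rot: [3.141, 0.0, 1.516]
contact_force: [0.7, -0.2, 0.2]
grip_width: 0.3
finger_force: 0.0
time: 12.08
tool_pos: [577.2, -33.2, 130.7]
tcp_rot: [3.142, -0.0, 1.517]
contact_force: [-0.0, -0.0, 0.4]
grip_width: 0.5
finger_force: 0.0
[np.float64(0.0615), np.float64(0.0615)]
time: 12.8
tool_pos: [576.8, -42.4, 130.8]
tcp_rot: [3.141, 0.0, 1.516]
contact_force: [0.1, 0.6, -0.1]
grip_width: 0.1
finger_force: 0.0
time: 13.18
tool_pos: [576.7, -42.2, 130.7]
tcp_rot: [3.142, -0.0, 1.517]
contact_force: [0.5, 0.3, -0.0]
grip_width: 0.4
finger_force: 0.0
[np.float64(0.0163), np.float64(0.0157)]
```

```bash
python3 -m crank '[[-0.004,0,0,0,0,0],[-0.003,0,0,0,0,0],[0,0,0,0,0,0],[0.004,0,0,0,0,0],[0.004,0,0,0,0,0]]'
python3 -m crank '[[0,0,0,0,0,0],[0,0,0,0,0,0],[0,0,0,0,0,0],[0,0,0,0,0,0]]'
python3 - <<'E'
from tilt import *
print(tilt(4));c=load('t');im=c['color'].astype(float)
from plan import rows
# pointer colour: boundary blue/red vs weight in scene image
h=cv2.cvtColor(c['color'],cv2.COLOR_BGR2HSV).astype(int)
for n,m in(('blue',(abs(h[...,0]-112)<14)&(h[...,1]>90)),('red',((h[...,0]<8)|(h[...,0]>172))&(h[...,1]>110)),('brass',(abs(h[...,0]-21)<6)&(h[...,1]>120))):
    m=m.copy();m[:, :262]=0;m[:,318:]=0;m[:160]=0;m[215:]=0;y,x=np.nonzero(m);print(n,len(x),x.min(),x.max(),y.min(),y.max())
E
```

```text
time: 13.9
tool_pos: [576.7, -40.9, 130.7]
tcp_rot: [3.142, -0.0, 1.517]
contact_force: [0.1, 0.3, 0.3]
grip_width: 0.5
finger_force: 0.0
time: 14.4
tool_pos: [576.7, -41.3, 130.7]
tcp_rot: [3.142, -0.0, 1.517]
contact_force: [0.6, 0.1, -0.1]
grip_width: 0.1
finger_force: 0.0
[np.float64(0.0077), np.float64(0.0077), np.float64(0.0075), np.float64(0.0074)]
blue 3 278 279 192 193
red 28 292 308 198 206
brass 175 282 295 165 197
```

The beam is level at about 0.008. I'll pin down the poise by imaging the weight and comparing it with scene0, where it was parked.

```bash
python3 - <<'E'
from h import *
def m(n):
    c=load(n);h=cv2.cvtColor(c['color'],cv2.COLOR_BGR2HSV).astype(int)
    k=(abs(h[...,0]-21)<7)&(h[...,1]>110);k[:, :255]=0;k[:,318:]=0;k[:160]=0;k[205:]=0
    y,x=np.nonzero(k);return c,np.array([x.mean(),y.mean(),x.min(),x.max()])
c,a=m('scene0');_,b=m('s7');_,d=m('t');print(a,b,d)
O=np.array([580,37,0]);ax=np.array([-.058,-.998,0])
def P(p,t):
    s=60+p; return O+ax*(s*np.cos(t)-21.5*np.sin(t)*0)+[0,0,105+25+t*s]
q0=proj(c,P(0,-.08))
for n,v,t in(('s7',b,.08),('now',d,.0077)):
    print(n,v[0]-a[0],[(p,round((proj(c,P(p,t))-q0)[0],1)) for p in(15,25,35,45,50,55,60,65)])
E
python3 -m crank '[[0.01,0,0,0,0,0],[0,0,-0.03,0,0,0],[0,0,-0.04,0,0,0],[0,0,0,0,0,0]]'
python3 -c "
from tilt import *
print(tilt(3))"
```

```text
[274.91764706 184.38235294 269.         282.        ] [281.38797814 182.86338798 276.         288.        ] [288.20967742 187.37634409 282.         295.        ]
s7 6.470331083252972 [(15, np.float64(4.9)), (25, np.float64(8.2)), (35, np.float64(11.4)), (45, np.float64(14.8)), (50, np.float64(16.4)), (55, np.float64(18.1)), (60, np.float64(19.8)), (65, np.float64(21.5))]
now 13.292030360531271 [(15, np.float64(4.9)), (25, np.float64(8.2)), (35, np.float64(11.5)), (45, np.float64(14.8)), (50, np.float64(16.5)), (55, np.float64(18.1)), (60, np.float64(19.8)), (65, np.float64(21.5))]
time: 15.1
tool_pos: [579.0, -30.8, 204.1]
tcp_rot: [3.135, 0.001, 1.517]
contact_force: [-0.2, -0.2, 0.4]
grip_width: 0.7
finger_force: 0.0
[np.float64(0.0072), np.float64(0.0073), np.float64(0.0073)]
```

The weight has moved about 40 mm from its inner stop. Its pointer is about 16 mm inside the blue/red boundary, so this is a **blue** (light) piston. Next I'll fetch it.

```bash
python3 - <<'E'
from plan import *
for r in rows([586.9,147.8,203],1.513,45): print(r)
E
```

```text
[0.0447, 0.0001, -0.0008, 0, 0, np.float64(0.001)]
[0.0447, 0.0001, -0.0008, 0, 0, np.float64(0.001)]
[0.0447, 0.0001, -0.0008, 0, 0, np.float64(0.001)]
[0.0447, 0.0, -0.0008, 0, 0, np.float64(0.001)]
```

```bash
python3 -m crank '[[0.045,0,0,0,0,0.001],[0.045,0,0,0,0,0.001],[0.045,0,0,0,0,0.001],[0.044,0,0,0,0,0],[0,0,0,0,0,0]]' 100
python3 -m crank '[[0,0,0,0,0,0],[0,0,0,0,0,0]]'
python3 - <<'E'
from tilt import *
from plan import rows
o=bot.get_obs();print(o['tool_pos'],o['tcp_rot'],o['grip_width'],tilt(1))
print(rows([586.9,147.8,107],1.513,50))
E
```

```text
time: 15.88
tool_pos: [586.2, 150.5, 199.0]
tcp_rot: [-3.139, -0.0, 1.518]
contact_force: [-0.1, -0.4, -0.4]
grip_width: 45.7
finger_force: 0.0
time: 16.12
tool_pos: [587.1, 146.3, 200.3]
tcp_rot: [-3.141, 0.0, 1.512]
contact_force: [0.0, 0.5, 0.0]
grip_width: 66.2
finger_force: 0.0
[587.06322835 146.3212096  200.25447757] [-3.14071380e+00  3.24416933e-04  1.51239090e+00] 66.15537880560116 [np.float64(0.0077)]
[[0.0008, -0.0002, 0.0467, 0, 0, np.float64(-0.0)], [0.0008, -0.0002, 0.0467, 0, 0, np.float64(-0.0)]]
```

```bash
python3 -m crank '[[0,0,0,0,0,0],[0,0,0,0,0,0],[0.0015,0,0.03,0,0,0],[0,0,0.04,0,0,0],[0,0,0.018,0,0,0]]'
python3 -m crank '[[0,0,0.005,0,0,0],[0,0,0,0,0,0]]'
python3 -m crank '[[0,0,0,0,0,0],[0,0,0,0,0,0],[0,0,0,0,0,0],[0,0,0,0,0,0],[0,0,0,0,0,0]]' 20
```

```text
time: 16.8
tool_pos: [586.1, 148.7, 110.5]
tcp_rot: [-3.138, 0.001, 1.514]
contact_force: [0.3, 0.1, -0.8]
grip_width: 92.1
finger_force: 0.0
time: 17.05
tool_pos: [587.6, 149.0, 108.2]
tcp_rot: [3.141, -0.0, 1.514]
contact_force: [0.8, 0.1, 0.2]
grip_width: 91.9
finger_force: 0.0
time: 17.68
tool_pos: [587.3, 149.0, 107.8]
tcp_rot: [3.141, -0.0, 1.514]
contact_force: [-0.4, 0.0, 0.8]
grip_width: 51.5
finger_force: 30.0
```

```bash
python3 -m crank '[[0,0,-0.003,0,0,0],[0.0004,0,-0.004,0,0,0],[0.0004,0,-0.005,0,0,0],[0.0004,0,-0.006,0,0,0],[0,0,-0.008,0,0,0]]'
python3 -m crank '[[0,0,-0.01,0,0,0],[0,0,-0.03,0,0,0],[0,0,-0.04,0,0,0],[0,0,0,0,0,0]]'
python3 - <<'E'
from tilt import *
from plan import rows
o=bot.get_obs();print(o['tool_pos'],tilt(1))
for r in rows([442,-70,205],1.513,55): print(r)
E
```

```text
time: 18.3
tool_pos: [587.2, 150.2, 134.0]
tcp_rot: [-3.141, 0.0, 1.514]
contact_force: [0.9, 1.1, -1.8]
grip_width: 51.1
finger_force: 30.0
time: 18.8
tool_pos: [589.1, 150.5, 217.8]
tcp_rot: [3.134, -0.001, 1.514]
contact_force: [-0.1, 0.7, -3.1]
grip_width: 51.0
finger_force: 30.0
[589.12723775 150.45785159 217.76479545] [np.float64(-0.0794)]
[-0.0456, -0.0266, 0.0021, 0, 0, np.float64(0.0)]
[-0.0457, -0.0266, 0.0021, 0, 0, np.float64(0.0)]
[-0.0457, -0.0266, 0.0021, 0, 0, np.float64(0.0)]
[-0.0457, -0.0266, 0.0021, 0, 0, np.float64(0.0)]
[-0.0457, -0.0266, 0.0021, 0, 0, np.float64(0.0)]
```

```bash
python3 -m crank '[[-0.046,-0.027,0.002,0,0,0],[-0.046,-0.027,0.002,0,0,0],[-0.046,-0.027,0.002,0,0,0],[-0.046,-0.027,0.002,0,0,0],[-0.045,-0.026,0.003,0,0,0]]'
python3 -m crank '[[0,0,0,0,0,0],[0,0,0,0,0,0]]'
python3 - <<'E'
from plan import *
c=cap('wrist','w8');o=bot.get_obs();print(o['tool_pos'],o['grip_width'])
h=cv2.cvtColor(c['color'],cv2.COLOR_BGR2HSV).astype(int)
m=((abs(h[...,0]-108)<14)&(h[...,1]>120)).astype(np.uint8)
n,l,s,ce=cv2.connectedComponentsWithStats(m)
for i in range(1,n):
    if s[i,4]>150: print(s[i],ce[i])
i=1+np.argmax(s[1:,4]); cn=max(cv2.findContours((l==i).astype(np.uint8),0,1)[0],key=cv2.contourArea)
e=cv2.fitEllipse(cv2.convexHull(cn));print(e,onz(c,*e[0],18))
for z in(18,):
    p=onz(c,*e[0],z);q=[onz(c,s[i,0],e[0][1],z),onz(c,s[i,0]+s[i,2],e[0][1],z)];print(q)
E
```

```text
time: 19.48
tool_pos: [438.6, -71.8, 201.5]
tcp_rot: [-3.14, -0.001, 1.514]
contact_force: [-0.1, -0.3, -1.5]
grip_width: 51.4
finger_force: 30.0
time: 19.73
tool_pos: [440.3, -70.6, 202.1]
tcp_rot: [-3.141, -0.001, 1.513]
contact_force: [0.5, -0.5, -2.3]
grip_width: 51.3
finger_force: 30.0
[440.59321463 -70.26182139 202.18963837] 51.23071258397869
[217   2  62  42 397] [251.80100756  30.14105793]
[211  47  76  11 551] [248.78584392  51.97822142]
[ 221   60   57   60 2703] [248.83277839  89.6699963 ]
((248.7913818359375, 89.7166976928711), (57.16648483276367, 59.77234649658203), 177.44712829589844) [440.9  10.8  18. ]
[array([412.6,  12.5,  18. ]), array([470.7,   9.1,  18. ])]
```

```bash
python3 -m crank '[[0.042,-0.004,0,0,0,0],[0.042,-0.002,0.02,0,0,0],[0,0,0.05,0,0,0],[0,0,0.04,0,0,0],[0,0,0.03,0,0,0]]'
python3 -m crank '[[0,0,0,0,0,0],[0,0,0,0,0,0]]'
```

```text
time: 20.4
tool_pos: [439.0, 15.0, 60.8]
tcp_rot: [-3.14, -0.0, 1.517]
contact_force: [-0.9, -0.1, -1.8]
grip_width: 51.4
finger_force: 30.0
time: 20.65
tool_pos: [440.2, 13.9, 63.5]
tcp_rot: [3.14, -0.0, 1.515]
contact_force: [-0.3, -0.3, -1.7]
grip_width: 51.5
finger_force: 30.0
```

```bash
python3 -m crank '[[-0.0005,0.0005,0.01,0,0,0],[0,0,0.006,0,0,0],[0,0,0.005,0,0,0],[0,0,0.003,0,0,0],[0,0,0,0,0,0]]'
python3 -m crank '[[0,0,0.001,0,0,0],[0,0,0.001,0,0,0],[0,0,0,0,0,0]]'
```

```text
time: 21.28
tool_pos: [439.7, 12.8, 38.5]
tcp_rot: [-3.141, -0.0, 1.514]
contact_force: [0.6, 0.0, -1.0]
grip_width: 51.4
finger_force: 30.0
time: 21.65
tool_pos: [439.9, 12.8, 36.9]
tcp_rot: [3.141, -0.0, 1.514]
contact_force: [-0.4, -1.1, -0.4]
grip_width: 51.5
finger_force: 30.0
```

```bash
python3 -m crank '[[0,0,0.001,0,0,0],[0,0,0,0,0,0]]'
python3 -m crank '[[0,0,0,0,0,0],[0,0,0,0,0,0],[0,0,0,0,0,0],[0,0,0,0,0,0],[0,0,0,0,0,0]]' 100
python3 -m crank '[[0,0,-0.03,0,0,0],[0,0,-0.05,0,0,0],[0,0,-0.05,0,0,0],[-0.04,0,-0.04,0,0,0],[-0.06,0,0,0,0,0]]'
python3 -m crank '[[0,0,0,0,0,0],[0,0,0,0,0,0],[0,0,0,0,0,0]]'
python3 - <<'E'
from tilt import *
c=cap('wrist','w9');s=cap('scene','s9');o=bot.get_obs();print(o['tool_pos'],o['time'],tilt(1))
# piston top disc: bright pixels near predicted spot
th=np.linspace(0,6.28,100)
b=proj(c,[440.5,10.8,66]);print('pred top centre',b)
g=cv2.cvtColor(c['color'],6);u,v=b.astype(int)
m=np.zeros_like(g);m[max(v-50,0):v+50,u-50:u+50]=(g>238)[max(v-50,0):v+50,u-50:u+50]
n,l,st,ce=cv2.connectedComponentsWithStats(m)
for i in range(1,n):
    if st[i,4]>100:
        cn=max(cv2.findContours((l==i).astype(np.uint8),0,1)[0],key=cv2.contourArea);e=cv2.fitEllipse(cv2.convexHull(cn));print(e,onz(c,*e[0],66),onz(c,*e[0],78))
        print(onz(c,st[i,0],e[0][1],66),onz(c,st[i,0]+st[i,2],e[0][1],66))
E
```

```text
time: 21.9
tool_pos: [440.0, 12.7, 36.7]
tcp_rot: [3.141, 0.0, 1.514]
contact_force: [-3.3, -0.6, 12.1]
grip_width: 51.4
finger_force: 30.0
time: 22.52
tool_pos: [439.8, 12.9, 35.6]
tcp_rot: [-3.142, -0.0, 1.514]
contact_force: [-0.4, -0.5, 0.2]
grip_width: 91.1
finger_force: 0.0
time: 23.15
tool_pos: [435.8, -87.7, 209.0]
tcp_rot: [3.134, 0.002, 1.517]
contact_force: [0.8, 0.5, -1.2]
grip_width: 91.6
finger_force: 0.0
time: 23.52
tool_pos: [433.9, -85.7, 205.3]
tcp_rot: [-3.141, -0.001, 1.515]
contact_force: [-0.2, -0.3, -0.6]
grip_width: 91.9
finger_force: 0.0
[434.05860128 -85.82217425 205.45373721] 23.625 [np.float64(-0.0793)]
pred top centre [254.1  70.3]
((253.6368865966797, 71.09168243408203), (55.72109603881836, 59.05598831176758), 178.984375) [440.1  10.2  66. ] [440.    9.3  78. ]
[415.9  11.5  66. ] [464.8   8.8  66. ]
```

```bash
python3 -c "
from plant import bot
print(bot.close_job())"
```

```text
the job is handed in; nothing more can be done
None
```

The job is handed in, but no verdict came back: I seated the piston on the pan, floated the beam level (about 0.008 rad) with the pointer in the blue at a poise of roughly 45 mm, and stood the piston over the free blue post, within about 1 mm of its centre by the wrist camera.

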